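# Close the archive crate with its tongued lid board

### The job

Close the open half of the plywood file crate. Take the board that has a tongue along one edge by the bar on its top, hold it slanting with the tongue edge low and slide the tongue under the lip into the groove of the crate's fixed half-lid; then, still holding it, lower it until it lies flat on the crate between groove and stop block, in line with the crate's sides, and let go. Leave the other board, the one with plain edges, where it lies.

Things in the scene. Friction and masses are not known exactly. Their poses are not given: they have to be found in the camera images.
- lid_board: Loose pine lid board, 150 (x) x 160 (y) x 24 mm, 0.25 to 0.42 kg, flat on the table, with a tongue along its whole -x edge (see tongue_tip), which faces the robot within 15 degrees. A wooden grip bar stands on the middle of its top: 24 mm thick (x), 90 long (y), its top 58 above the underside. Origin: centre of the underside of the board without the tongue; z up.
- tongue_tip (a point): Middle of the tongue's front edge, 97 mm along -x from the lid board's origin, 10 above its underside. The tongue is 22 mm long (x), 8 thick, 160 wide (y), 6 to 14 above the underside. Closed, board and crate have parallel x axes, the underside lies on the crate's wall tops and the tip is 8 to 22 mm inside the groove, about 100 above the table.
- crate: Fixed plywood crate, 170 mm wide; wall tops 90 high. Fixed half-lid at x -110 to 0, 160 wide, 118 high; open at x 0 to 176. Half-lid's +x edge has a groove 28 deep: floor 95 high; roof bevelled, 115 high at the mouth, 107 at the bottom. Stop block at far wall: face at x 164, 60 wide, 110 high. Origin: on the table under mid-mouth. x: from mouth to stop block, away from the robot within 20 degrees.
- plain_board: The wrong board: same wood and thickness, 130 (x) x 160 mm (y), with the same grip bar but no tongue. Loose; to be left alone. Origin: centre of its underside.
Things that resemble listed ones, but are neither listed nor needed, are in the scene too. What is shaped like the lid_board but turquoise is not meant.

How it is judged:
By the outcome, as a careful person would: the job done as asked, in the order asked, and still so for the second after the job is handed in, with the robot touching nothing.
It also fails if it takes over 40 s, if anything falls off the work surface, if the arm or the gripper's body presses on something with over 40 N, if the wrist force passes 120 N, or if a joint passes its speed limit or range.

### The arm

A 6-joint arm with a two-finger parallel gripper is mounted at the origin on the work surface. World frame = base frame: x ahead of the robot, y to its left, z up, the work surface at z = 0. Lengths are in m, angles in rad, forces in N, time in s.
With the tool pointing down it reaches from about 0.3 to 0.775 m from the base axis. Payload 14.6 kg.
Tool frame: the origin (TCP) lies at the centre of the arm's flange, where the gripper is bolted on; the fingertips stand 199 mm ahead of it and the grasp point (between the pads) lies ctrl.tcp_to_grasp ahead of it (ctrl.tcp_to_grasp is the distance from the TCP to the grasp point, in m); z points along the fingers, y is the line along which they close (so a half turn about z gives the same grasp; the last joint's range is limited). The gripper opens to 94 mm and grips with 3 to 60 N. Pads are 16 mm wide; open, the fingers measure 119 mm over their backs; the gripper's body (75 mm by 177 mm) begins 78 mm behind the grasp point.
Start: joints at [1.088, 0.3, 1.521, -0, 1.321, -0.067], TCP at [0.222, 0.503, 0.405] pointing down, gripper open.
Joint ranges: [-3.03, 3.03], [-0.79, 2.21], [0.23, 2.52], [-1.04, 4.18], [0, 3.07], [-2.55, 2.55]. Speed limits (rad/s): [2.22, 2.22, 2.57, 3.14, 3.14, 3.14].

### API

Orientations are given as [roll, pitch, yaw] about the fixed x, y, z axes, in that order (R = Rz(yaw) Ry(pitch) Rx(roll)).
In Python, from station import ctrl gives the robot as it stands. The module is installed in compiled form; this text tells all that it offers.
- The arm moves only by the shell command python3 -m jog 'ROWS' [OPENING] [FORCE]. ROWS is JSON, a list of rows, each a list of 6 numbers: the shift along the tool's x, y, z in cm, then the turn, a rotation vector about the tool's x, y, z in rad. In form: [[tx, ty, tz, ax, ay, az], ...]. A call has 1 to 8 rows; each row is the pose to reach, as a shift and turn from the pose commanded when the call began, along the tool's axes at that moment; what a row does not reach only later rows make up. A row lasts 1/10 s, in which the tool goes at most 50 mm and 8.59 degrees, less where a joint would pass 70% of its speed; a pose out of reach is approached as far as the arm can. A call with a gripper value outside its range is refused whole. OPENING is the opening in per cent of the stroke, from 0 (shut) to 100 (fully open), set as the call begins (- or left out, the last holds). The fingers move at their own pace and stop on an object; FORCE is the grip in N (left out, the last holds). Time passes only in rows, so rows that repeat a pose let the fingers close. It gives the time, the measured TCP pose, the force, the opening and the grip force at its end, in the units of the state.
- ctrl.get_obs(): the state, without advancing time (a new reading comes with each control period).
- ctrl.camera(name): name is "side" or "top"; returns a dict with "img" (400x640x3 uint8, blue, green, red), "intrinsics" (3x3 intrinsics, pixels), "R" (3x3) and "t" (3): a world point X has camera coordinates R X + t. Camera axes: x right, y down, z forward; pixel columns grow to the right and rows downward; lengths in m; the calibration is good to about 2 mm. A picture is of the moment at which its call begins. There is no depth.
- ctrl.hand_in(): hands the job in; it is judged then, once.
The state is a dict: "time_s": time; "qpos": joint angles; "joint_vel": joint speeds; "tau": joint torques, N m; "ee_pos": TCP position; "eef_rot": TCP orientation; "force": force on the tool from outside, world axes, zero at the start; "moment": the same for the moment, N m; "grip_width": finger opening in m; "grip_force": force on a finger pad.
Only numpy, scipy, OpenCV 4.12 (cv2) and the standard library are available. Lean on these libraries where they do the work, as an engineer would, in place of code of your own. Each camera call takes 0.05 s, during which the arm holds its last target. There are 200 camera calls.

## Working session

There is one attempt and no reset: what is moved stays moved. The work goes in short steps, Python scripts to look and compute and a shell command to move; the robot and the scene stay as the last step left them, time stands still between calls to the robot, and variables do not carry over. Pictures are saved under pics/ and viewed, at most 10 in all, crops included, and the job is handed in when it is done.

```bash
mkdir -p pics; python3 - <<'E'
from station import ctrl
import cv2, numpy as np
for n in("side","top"):
    c=ctrl.camera(n); cv2.imwrite(f"pics/{n}0.png",c["img"]); np.savez(f"pics/{n}0.npz",**c)
    print(n,c["intrinsics"].round(1).tolist(),c["R"].round(3).tolist(),c["t"].round(3).tolist())
print(ctrl.tcp_to_grasp,ctrl.get_obs())
E
```

```text
side [[466.1, 0.0, 317.8], [0.0, 466.1, 192.1], [0.0, 0.0, 1.0]] [[0.889, -0.459, -0.006], [-0.322, -0.614, -0.721], [0.327, 0.643, -0.693]] [-0.334, 0.145, 1.207]
top [[409.4, 0.0, 315.7], [0.0, 409.4, 197.1], [0.0, 0.0, 1.0]] [[-0.03, -1.0, 0.01], [-0.985, 0.027, -0.17], [0.169, -0.015, -0.985]] [-0.03, 0.391, 1.006]
0.1804 {'time_s': 0.1, 'qpos': array([ 1.08837846e+00,  3.00381282e-01,  1.52154240e+00,  9.67378562e-06,
        1.32069233e+00, -6.65983307e-02]), 'joint_vel': array([ 0.00084875,  0.00073994, -0.00362296,  0.00079838, -0.00097981,
        0.00123224]), 'tau': array([ 2.97558021e-03, -5.32644975e+01, -3.53283226e+01,  7.09794788e-02,
        2.35300872e-02, -1.02844751e-04]), 'ee_pos': array([0.22214954, 0.50309608, 0.40415185]), 'eef_rot': array([-3.14057219e+00, -7.74528430e-05,  2.72577068e+00]), 'force': array([0.16955778, 0.1965884 , 0.17532485]), 'moment': array([-0.04383542, -0.0659623 , -0.00245214]), 'grip_force': 0.0, 'grip_width': 0.09413927247999697}
```

View pics/side0.png

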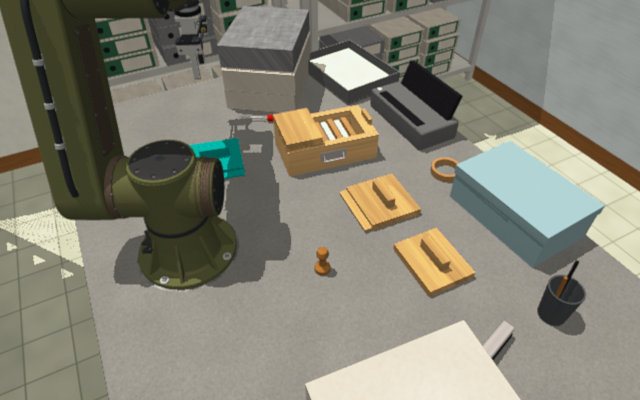

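View pics/top0.png

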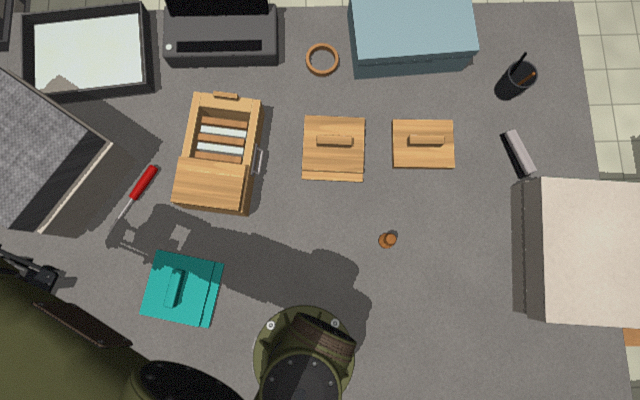

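The side view shows the crate at (325,138) and two wooden boards at (380,200) and (433,260). In the top view the crate is at (218,155). The candidates there are the wooden board at (333,147), with a strip along its lower (robot-side) edge at row 178, the wooden board at (423,144) with plain edges, and the turquoise one at (180,288). (333,147) fits because it is pine with a tongue towards the robot. I'll confirm with a crop.

```bash
python3 - <<'E'
import cv2, numpy as np
t=cv2.imread("pics/top0.png"); s=cv2.imread("pics/side0.png")
a=cv2.resize(t[85:220,165:465],None,fx=2.6,fy=2.6,interpolation=cv2.INTER_CUBIC)
b=cv2.resize(s[165:240,330:490],(780,240),interpolation=cv2.INTER_CUBIC) if 0 else cv2.resize(s[100:235,265:430],None,fx=1.8,fy=1.8,interpolation=cv2.INTER_CUBIC)
o=np.zeros((a.shape[0]+b.shape[0],780,3),np.uint8); o[:a.shape[0],:a.shape[1]]=a; o[a.shape[0]:,:b.shape[1]]=b
print(o.shape,a.shape); cv2.imwrite("pics/crop1.png",o)
E
```

```text
(594, 780, 3) (351, 780, 3)
```

View pics/crop1.png

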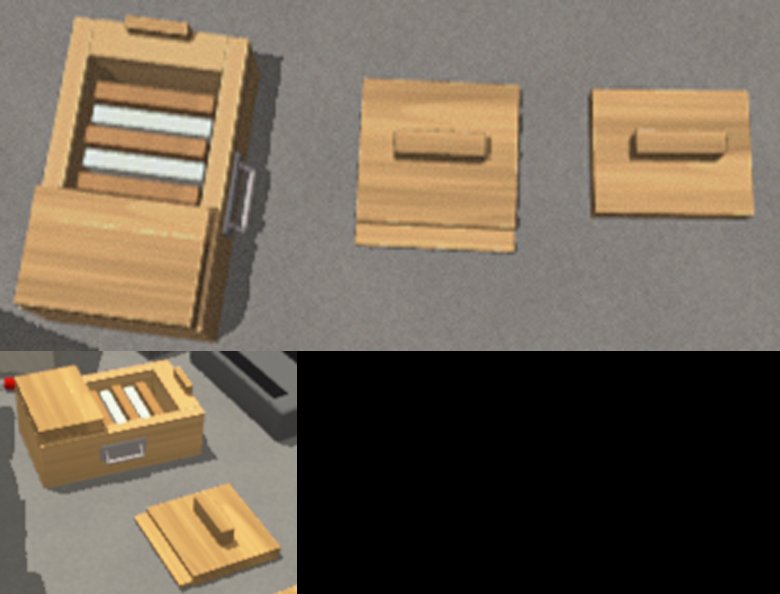

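The enlarged crop confirms it. The board at top (333,147) has a lower tongue strip along its robot-side edge (crop rows 225–250), and the board at (423,144) has none. Now I'll measure.

```bash
cat > h.py <<'E'
import cv2, numpy as np
def load(n): return dict(np.load(f"pics/{n}.npz"))
def cast(c,uv,z):
    uv=np.atleast_2d(uv).astype(float); d=np.c_[uv,np.ones(len(uv))]@np.linalg.inv(c["intrinsics"]).T@c["R"]
    C=-c["R"].T@c["t"]; return C+d*((z-C[2])/d[:,2:3])
def proj(c,X):
    p=(np.atleast_2d(X)@c["R"].T+c["t"])@c["intrinsics"].T; return p[:,:2]/p[:,2:]
def tri(c1,p1,c2,p2):
    P=[c["intrinsics"]@np.c_[c["R"],c["t"]] for c in(c1,c2)]
    X=cv2.triangulatePoints(P[0],P[1],np.float64(p1).T.copy(),np.float64(p2).T.copy()); return (X[:3]/X[3]).T
E
python3 - <<'E'
from h import *
for n in("top0","side0"):
    c=load(n); hsv=cv2.cvtColor(c["img"],cv2.COLOR_BGR2HSV)
    m=cv2.inRange(hsv,(8,70,60),(28,255,255))
    for k in cv2.findContours(m,cv2.RETR_EXTERNAL,cv2.CHAIN_APPROX_NONE)[0]:
        if cv2.contourArea(k)>1500 and k[:,0,1].min()>80:
            p=cv2.approxPolyDP(k,3,True)[:,0]; print(n,cv2.contourArea(k),p.tolist())
            if n=="top0": print(cast(c,p,.024).round(3)[:,:2].tolist()); print(cast(c,p,.09).round(3)[:,:2].tolist())
c=load("top0")
f=lambda l:np.array(l)/2.6+[165-.3,85-.3]
g=lambda l:np.array(l)
b=cast(c,f([(362,79),(520,86),(516,229),(358,222)]),.024); print("board",b.round(4).tolist())
print("tip",cast(c,f([(357,245),(514,251)]),.010).round(4).tolist())
print("bar top",cast(c,f([(394,131),(489,134),(489,146),(394,143)]),.058).round(4).tolist())
print("halflid",cast(c,f([(38,186),(218,208),(15,303),(196,328)]),.118).round(4).tolist())
print("far",cast(c,f([(75,17),(249,40)]),.09).round(4).tolist())
print("stop top",cast(c,f([(125,27),(187,37)]),.11).round(4).tolist())
E
```

```text
top0 2955.0 [[392, 120], [393, 168], [454, 167], [452, 120]]
[[0.594, -0.25], [0.463, -0.245], [0.461, -0.404], [0.59, -0.41]]
[[0.569, -0.236], [0.447, -0.231], [0.445, -0.38], [0.566, -0.385]]
top0 3848.0 [[305, 115], [301, 178], [362, 181], [364, 118]]
[[0.614, -0.02], [0.443, -0.005], [0.431, -0.162], [0.601, -0.176]]
[[0.588, -0.02], [0.428, -0.006], [0.417, -0.154], [0.576, -0.166]]
top0 8667.5 [[195, 91], [170, 201], [187, 208], [247, 216], [254, 177], [249, 173], [254, 143], [259, 146], [264, 114], [260, 100], [240, 98], [235, 93]]
[[0.688, 0.273], [0.392, 0.33], [0.373, 0.287], [0.348, 0.134], [0.449, 0.116], [0.46, 0.129], [0.54, 0.116], [0.531, 0.103], [0.619, 0.089], [0.659, 0.099], [0.666, 0.153], [0.68, 0.166]]
[[0.658, 0.254], [0.381, 0.307], [0.363, 0.267], [0.339, 0.124], [0.434, 0.107], [0.444, 0.119], [0.519, 0.107], [0.511, 0.095], [0.593, 0.082], [0.63, 0.091], [0.637, 0.141], [0.65, 0.154]]
side0 3123.5 [[437, 228], [394, 243], [393, 248], [429, 296], [474, 274]]
side0 2820.5 [[391, 173], [339, 192], [365, 231], [419, 214], [420, 207]]
side0 5569.5 [[366, 110], [356, 104], [313, 113], [305, 107], [274, 113], [275, 143], [289, 175], [375, 157], [378, 133]]
board [[0.6133, -0.0168, 0.024], [0.6017, -0.1779, 0.024], [0.4522, -0.1664, 0.024], [0.4637, -0.0091, 0.024]]
tip [[0.4433, -0.0073, 0.01], [0.4328, -0.1652, 0.01]]
bar top [[0.5459, -0.0471, 0.058], [0.5404, -0.14, 0.058], [0.5282, -0.1395, 0.058], [0.5337, -0.0467, 0.058]]
halflid [[0.4824, 0.2792, 0.118], [0.4574, 0.116, 0.118], [0.3751, 0.2967, 0.118], [0.3481, 0.1357, 0.118]]
far [[0.6576, 0.2573, 0.09], [0.63, 0.0902, 0.09]]
stop top [[0.6373, 0.2043, 0.11], [0.6259, 0.146, 0.11]]
```

Board: origin about (0.533,-0.093), yaw about -0.068. Crate: mouth at about (0.470,0.200), yaw about -0.164. Next I'll compute the approach.

```bash
cat >> h.py <<'E'
from scipy.spatial.transform import Rotation as Rot
LID=(np.array([.533,-.0925]),-.068); CR=[np.array([.470,.200]),-.164]
def tool(yaw,th=0):  # board frame tilted by th (tongue low); tool y = board x, z = -board z
    B=Rot.from_euler("z",yaw)*Rot.from_euler("y",-th)
    M=np.array([[0,1,0],[1,0,0],[0,0,-1.]]); return Rot.from_matrix(B.as_matrix()@M), B
def rel(ctrl,P,R):
    o=ctrl.get_obs(); R0=Rot.from_euler("xyz",o["eef_rot"])
    print("t",round(o["time_s"],2),"shift cm",(R0.inv().apply(P-o["ee_pos"])*100).round(2),"turn",(R0.inv()*R).as_rotvec().round(4))
def grasp_pose(ctrl,org,yaw,th=0,gh=.048):   # TCP for board origin org (3)
    R,B=tool(yaw,th); return np.array(org)+B.apply([0,0,gh+ctrl.tcp_to_grasp]),R
E
python3 - <<'E'
from h import *
from station import ctrl
P,R=grasp_pose(ctrl,[*LID[0],.08],LID[1]); print(P); rel(ctrl,P,R)
E
```

```text
[ 0.533  -0.0925  0.3084]
t 0.1 shift cm [-52.5  -41.92   9.61] turn [-9.000e-04  6.000e-04  1.223e+00]
```

```bash
python3 -m jog '[[-52.5,-41.9,9.6,0,0,1.223],[-52.5,-41.9,9.6,0,0,1.223],[-52.5,-41.9,9.6,0,0,1.223],[-52.5,-41.9,9.6,0,0,1.223],[-52.5,-41.9,9.6,0,0,1.223],[-52.5,-41.9,9.6,0,0,1.223],[-52.5,-41.9,9.6,0,0,1.223],[-52.5,-41.9,9.6,0,0,1.223]]' 70 40
python3 - <<'E'
from h import *
from station import ctrl
P,R=grasp_pose(ctrl,[*LID[0],.08],LID[1]); rel(ctrl,P,R)
E
```

```text
time_s: 0.9
ee_pos: [0.4059, 0.1502, 0.3478]
eef_rot: [3.141, -0.0, 1.52]
force: [1.5, -0.1, -0.1]
grip_width: 0.066
grip_force: 0.0
t 0.9 shift cm [-23.59  13.93   3.94] turn [ 0.0001 -0.      0.017 ]
```

```bash
python3 -m jog '[[-20,12,3,0,0,0],[-20,12,3,0,0,0],[-20,12,3,0,0,0],[-20,12,3,0,0,0],[-20,12,3,0,0,0],[-20,12,3,0,0,0],[-20,12,3,0,0,0],[-20,12,3,0,0,0]]'
python3 - <<'E'
from h import *
from station import ctrl
P,R=grasp_pose(ctrl,[*LID[0],0],LID[1]); rel(ctrl,P,R)
c=ctrl.camera("side"); cv2.imwrite("pics/side1.png",c["img"][60:300,200:520])
E
```

```text
time_s: 1.7
ee_pos: [0.5161, -0.0523, 0.3181]
eef_rot: [-3.141, -0.0, 1.526]
force: [-0.4, 0.9, -0.3]
grip_width: 0.0661
grip_force: 0.0
t 1.7 shift cm [-3.95  1.87  8.96] turn [-0.0003 -0.0002  0.0237]
```

View pics/side1.png

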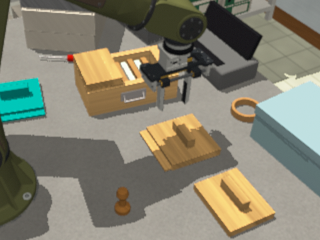

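The gripper stands open over the board's bar at crop (183,130), with the fingers straddling it across its thickness. Now descend.

```bash
python3 -m jog '[[-3.95,1.87,0,0,0,0.024],[-3.95,1.87,2,0,0,0.024],[-3.95,1.87,5,0,0,0.024],[-3.95,1.87,8,0,0,0.024],[-3.95,1.87,8.9,0,0,0.024],[-3.95,1.87,8.9,0,0,0.024]]'
python3 - <<'E'
from h import *
from station import ctrl
P,R=grasp_pose(ctrl,[*LID[0],0],LID[1]); rel(ctrl,P,R)
E
```

```text
time_s: 2.35
ee_pos: [0.5332, -0.0926, 0.2286]
eef_rot: [-3.14, -0.0, 1.503]
force: [-0.1, 0.5, 1.1]
grip_width: 0.0657
grip_force: 0.0
t 2.35 shift cm [ 0.01 -0.02  0.02] turn [-0.0017 -0.0003 -0.    ]
```

Close and lift.

```bash
python3 -m jog '[[0,0,0,0,0,0],[0,0,0,0,0,0],[0,0,0,0,0,0],[0,0,0,0,0,0],[0,0,0,0,0,0],[0,0,0,0,0,0],[0,0,0,0,0,0],[0,0,0,0,0,0]]' 0 40
python3 -m jog '[[0,0,-3,0,0,0],[0,0,-7,0,0,0],[0,0,-11,0,0,0],[0,0,-15,0,0,0],[0,0,-17,0,0,0],[0,0,-17,0,0,0],[0,0,-17,0,0,0]]'
python3 - <<'E'
from h import *
from station import ctrl
# hover: tilt 14deg, tongue tip 40 mm before the mouth, 40 mm higher than entry
th=np.radians(14); R,B=tool(CR[1],th); C=Rot.from_euler("z",CR[1])
for tx,tz in((.05,.17),(.03,.101),(-.012,.101)):
    tip=np.r_[CR[0],0]+C.apply([tx,0,tz]); org=tip-B.apply([-.097,0,.010])
    P,_=grasp_pose(ctrl,org,CR[1],th); print(P.round(3)); rel(ctrl,P,R)
E
```

```text
time_s: 3.15
ee_pos: [0.5334, -0.0934, 0.2293]
eef_rot: [3.141, 0.0, 1.502]
force: [-1.1, -0.0, 3.8]
grip_width: 0.0234
grip_force: 40.0
time_s: 3.85
ee_pos: [0.5331, -0.0933, 0.3975]
eef_rot: [-3.14, -0.0, 1.502]
force: [0.3, 0.6, -4.9]
grip_width: 0.0237
grip_force: 40.0
[0.56  0.185 0.405]
t 3.85 shift cm [27.96  0.77 -0.78] turn [-0.246  -0.0119  0.0945]
[0.54  0.188 0.336]
t 3.85 shift cm [28.15 -1.21  6.13] turn [-0.246  -0.0119  0.0945]
[0.499 0.195 0.336]
t 3.85 shift cm [28.54 -5.39  6.14] turn [-0.246  -0.0119  0.0945]
```

```bash
python3 -m jog '[[28,0.8,-0.8,-0.246,-0.012,0.0945],[28,0.8,-0.8,-0.246,-0.012,0.0945],[28,0.8,-0.8,-0.246,-0.012,0.0945],[28,0.8,-0.8,-0.246,-0.012,0.0945],[28,0.8,-0.8,-0.246,-0.012,0.0945],[28,0.8,-0.8,-0.246,-0.012,0.0945],[28,0.8,-0.8,-0.246,-0.012,0.0945],[28,0.8,-0.8,-0.246,-0.012,0.0945]]'
python3 - <<'E'
from h import *
from station import ctrl
o=ctrl.get_obs(); print(o["ee_pos"],o["eef_rot"])
ims=[]
for n in("side","top"):
    c=ctrl.camera(n); np.savez(f"pics/{n}2.npz",**c); ims.append(c["img"])
a=cv2.resize(ims[0][60:220,235:435],None,fx=2,fy=2,interpolation=cv2.INTER_CUBIC)
b=cv2.resize(ims[1][60:220,135:335],None,fx=2,fy=2,interpolation=cv2.INTER_CUBIC)
cv2.imwrite("pics/pair2.png",np.hstack([a,b]))
E
```

```text
time_s: 4.65
ee_pos: [0.5605, 0.1858, 0.4045]
eef_rot: [2.899, 0.002, 1.408]
force: [-0.4, -0.5, -4.8]
grip_width: 0.0239
grip_force: 40.0
[0.560503   0.18582736 0.40454555] [2.89910610e+00 2.16853570e-03 1.40803122e+00]
```

View pics/pair2.png

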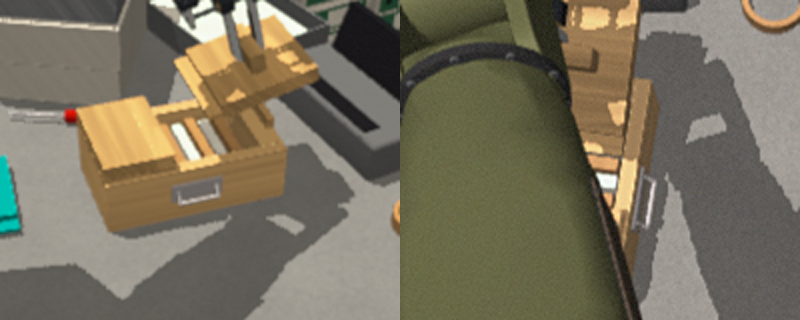

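Left half: the board is held slanting with its tongue edge low over the open half, with the tongue's left end at crop (178,65) and its right end at (218,118). The half-lid mouth corners are at (142,95) and (175,160). Right half: the arm hides most of the top view. I'll check my model against the side view.

```bash
python3 - <<'E'
from h import *
from station import ctrl
c=load("side2"); c0=load("side0"); t0=load("top0")
gray=lambda c:cv2.cvtColor(c["img"],cv2.COLOR_BGR2GRAY)
def sub(c,p,w=3): return cv2.cornerSubPix(gray(c),np.float32(p).reshape(-1,1,2),(w,w),(-1,-1),(3,50,.01))[:,0]
# halflid corners side: near+y, mouth+y, mouth-y, near-y
s=sub(c0,[(274,114),(306,107.5),(322.5,140),(290,146.5)]); print("side",s.round(1).tolist())
t=sub(t0,[(170.5,201.2),(179.3,156.2),(248.5,164.7),(240,211)]); print("top",t.round(1).tolist())
C=Rot.from_euler("z",CR[1]).as_matrix()[:2,:2]
X=tri(t0,t,c0,s); print("tri",X.round(4).tolist())
for n,cc,p in(("s",c0,s),("t",t0,t)): print(n,((cast(cc,p,.118)[:,:2]-CR[0])@C*1000).round(1).tolist())
# crate far corners z .09 and stop face in top
f=sub(t0,[(193.7,91.3),(260.5,100.2)]); print("far t",f.tolist(),((cast(t0,f,.09)[:,:2]-CR[0])@C*1000).round(1).tolist())
# board in hand: predicted pixel positions in crop coords
o=ctrl.get_obs(); R=Rot.from_euler("xyz",o["eef_rot"]); M=np.array([[0,1,0],[1,0,0],[0,0,-1.]])
B=Rot.from_matrix(R.as_matrix()@M.T); org=o["ee_pos"]-B.apply([0,0,.048+ctrl.tcp_to_grasp])
pts=np.array([[-97,80,14],[-97,-80,14],[-75,80,24],[-75,-80,24],[75,-80,24],[75,-80,0],[75,80,24]])/1000
print("pred crop",((proj(c,org+B.apply(pts))-[235,60])*2+.5).round(1).tolist())
cr=np.array([[0,80,118],[0,-80,118],[-110,80,118],[-110,-80,118],[176,-85,90],[0,-80,0]])/1000
print("crate pred crop",((proj(c,np.r_[CR[0],0]+Rot.from_euler("z",CR[1]).apply(cr))-[235,60])*2+.5).round(1).tolist())
a=c["img"][80:150,265:400]; cv2.imwrite("pics/z2.png",cv2.resize(a,None,fx=5.9,fy=5.9,interpolation=cv2.INTER_CUBIC))
E
```

```text
side [[272.20001220703125, 114.19999694824219], [306.3999938964844, 107.5], [321.29998779296875, 137.1999969482422], [290.0, 146.5]]
top [[170.5, 201.1999969482422], [180.3000030517578, 155.3000030517578], [249.60000610351562, 165.0], [239.3000030517578, 211.1999969482422]]
tri [[0.374, 0.2984, 0.1142], [0.4823, 0.2776, 0.1178], [0.4511, 0.1141, 0.1226], [0.354, 0.138, 0.1058]]
s [[-113.3, 76.1], [-2.6, 78.1], [-6.2, -82.3], [-103.8, -95.4]]
t [[-109.3, 79.9], [1.9, 78.2], [0.8, -87.6], [-110.9, -81.8]]
far t [[193.53225708007812, 90.82628631591797], [259.82684326171875, 100.31248474121094]] [[176.8, 87.4], [175.0, -80.7]]
pred crop [[174.7, 58.1], [210.0, 114.9], [186.4, 47.4], [222.9, 103.6], [319.9, 63.8], [321.9, 77.2], [276.2, 10.9]]
crate pred crop [[144.5, 94.5], [176.7, 153.2], [76.4, 107.1], [103.4, 167.9], [288.3, 147.7], [176.5, 214.8]]
```

View pics/z2.png

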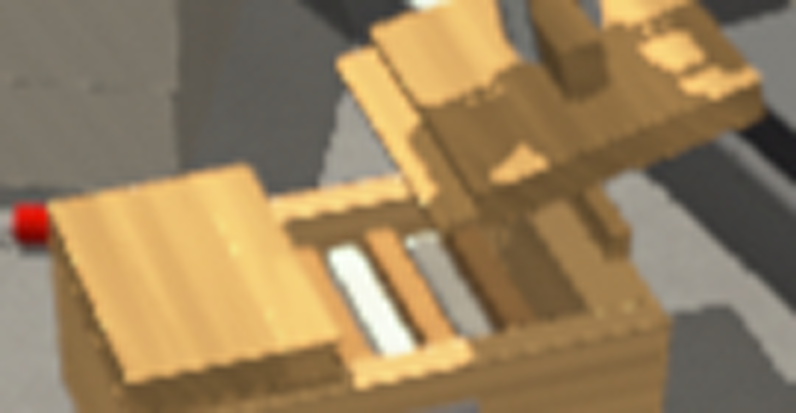

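Relative to the crate, the held board agrees with my model to about 2 mm (tip corners at crop (337,63) and (428,200), mouth corners at (250,166) and (340,342)). I'll go down in front of the mouth, aiming the tip at z = 0.103.

```bash
cat >> h.py <<'E'
def goto(ctrl,tx,tz,deg,dy=0):
    th=np.radians(deg); R,B=tool(CR[1],th)
    tip=np.r_[CR[0],0]+Rot.from_euler("z",CR[1]).apply([tx,dy,tz])
    P,_=grasp_pose(ctrl,tip-B.apply([-.097,0,.010]),CR[1],th); rel(ctrl,P,R)
E
python3 - <<'E'
from h import *
from station import ctrl
goto(ctrl,.03,.103,14); goto(ctrl,.03,.125,14)
E
```

```text
t 4.75 shift cm [ 0.04 -3.63  6.03] turn [-0.0003  0.0016 -0.0004]
t 4.75 shift cm [ 0.04 -3.1   3.89] turn [-0.0003  0.0016 -0.0004]
```

```bash
python3 -m jog '[[0,-1.5,2,0,0,0],[0,-3,4,0,0,0],[0,-3.6,6,0,0,0],[0,-3.6,6,0,0,0],[0,-3.6,6,0,0,0]]'
python3 - <<'E'
from h import *
from station import ctrl
goto(ctrl,-.005,.103,14);goto(ctrl,-.013,.103,14)
c=ctrl.camera("side"); a=c["img"][80:150,265:400]; cv2.imwrite("pics/z3.png",cv2.resize(a,None,fx=5.9,fy=5.9,interpolation=cv2.INTER_CUBIC))
E
```

```text
time_s: 5.25
ee_pos: [0.5409, 0.188, 0.3406]
eef_rot: [2.895, 0.0, 1.406]
force: [0.5, -0.2, -3.9]
grip_width: 0.0238
grip_force: 40.0
t 5.25 shift cm [ 0.02 -3.51 -0.66] turn [ 0.0019  0.0006 -0.001 ]
t 5.25 shift cm [ 0.02 -4.28 -0.85] turn [ 0.0019  0.0006 -0.001 ]
```

View pics/z3.png

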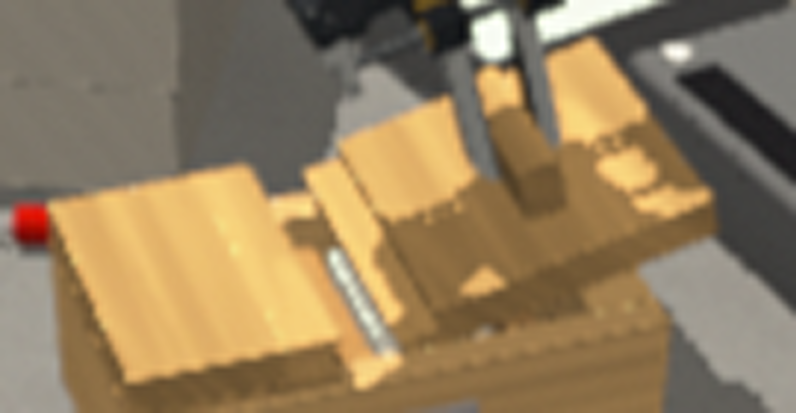

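The tongue is just in front of the mouth and parallel to it (+y tip corner (305,172), mouth corner (250,166)). Its end lines up with the half-lid's edge. Sliding in.

```bash
python3 -m jog '[[0,-1,-0.2,0,0,0],[0,-2,-0.4,0,0,0],[0,-3,-0.6,0,0,0],[0,-3.5,-0.65,0,0,0],[0,-4,-0.75,0,0,0],[0,-4.3,-0.85,0,0,0],[0,-4.3,-0.85,0,0,0],[0,-4.3,-0.85,0,0,0]]'
python3 - <<'E'
from h import *
from station import ctrl
for a in((-.013,.103,14),(-.014,.102,9),(-.015,.101,4),(-.015,.1005,0)): goto(ctrl,*a)
c=ctrl.camera("side"); a=c["img"][80:150,265:400]; cv2.imwrite("pics/z4.png",cv2.resize(a,None,fx=5.9,fy=5.9,interpolation=cv2.INTER_CUBIC))
E
```

```text
time_s: 6.1
ee_pos: [0.4975, 0.1959, 0.3379]
eef_rot: [2.895, 0.0, 1.407]
force: [-0.9, 0.4, -3.6]
grip_width: 0.0239
grip_force: 40.0
t 6.1 shift cm [-0.04  0.06 -0.03] turn [0.0021 0.0002 0.    ]
t 6.1 shift cm [-0.04  1.8   0.97] turn [0.0893 0.0002 0.    ]
t 6.1 shift cm [-0.04  3.46  2.14] turn [0.1766 0.0002 0.    ]
t 6.1 shift cm [-0.04  4.79  3.17] turn [2.464e-01 2.000e-04 0.000e+00]
```

View pics/z4.png

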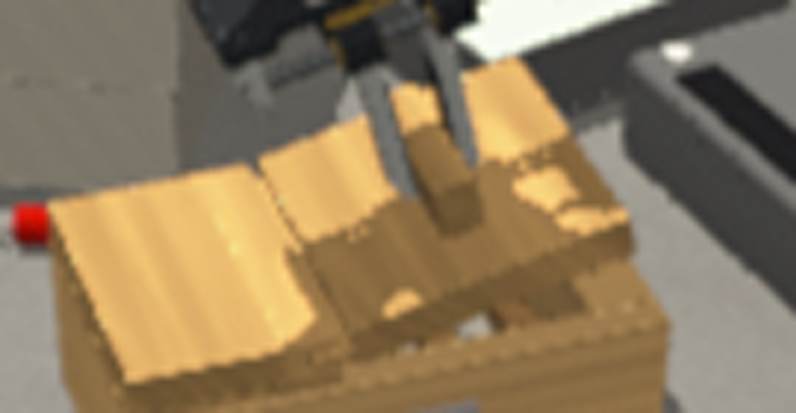

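The tongue is hidden under the lip, the board's front face runs along the mouth edge (260,160)–(345,350), and there is no contact force. Lower by turning about the tongue.

```bash
python3 -m jog '[[0,0.9,0.5,0.045,0,0],[0,1.8,1,0.089,0,0],[0,2.6,1.55,0.133,0,0],[0,3.5,2.1,0.177,0,0],[0,4.1,2.6,0.21,0,0],[0,4.1,2.6,0.21,0,0]]'
python3 - <<'E'
from h import *
from station import ctrl
for a in((-.015,.101,2),(-.015,.1,0)): goto(ctrl,*a)
E
```

```text
time_s: 6.75
ee_pos: [0.5435, 0.1881, 0.3219]
eef_rot: [3.106, 0.001, 1.406]
force: [-0.9, -0.1, -3.7]
grip_width: 0.0235
grip_force: 40.0
t 6.75 shift cm [-0.02 -0.02 -0.07] turn [ 0.0002  0.0007 -0.0006]
t 6.75 shift cm [-0.02  0.74  0.38] turn [ 0.0351  0.0007 -0.0006]
```

```bash
python3 -m jog '[[0,0.3,0.1,0.015,0,0],[0,0.5,0.25,0.025,0,0],[0,0.74,0.35,0.035,0,0],[0,0.74,0.38,0.035,0,0],[0,0.74,0.38,0.035,0,0],[0,0.74,0.38,0.035,0,0]]'
python3 - <<'E'
from h import *
from station import ctrl
goto(ctrl,-.015,.1,0)
c=ctrl.camera("side"); np.savez("pics/side5.npz",**c); a=c["img"][80:150,265:400]; cv2.imwrite("pics/z5.png",cv2.resize(a,None,fx=5.9,fy=5.9,interpolation=cv2.INTER_CUBIC))
E
```

```text
time_s: 7.35
ee_pos: [0.5502, 0.1871, 0.3194]
eef_rot: [3.14, 0.0, 1.407]
force: [-0.1, -0.2, -1.2]
grip_width: 0.0235
grip_force: 40.0
t 7.35 shift cm [-0.04  0.07  0.1 ] turn [ 0.0018  0.0001 -0.    ]
```

View pics/z5.png

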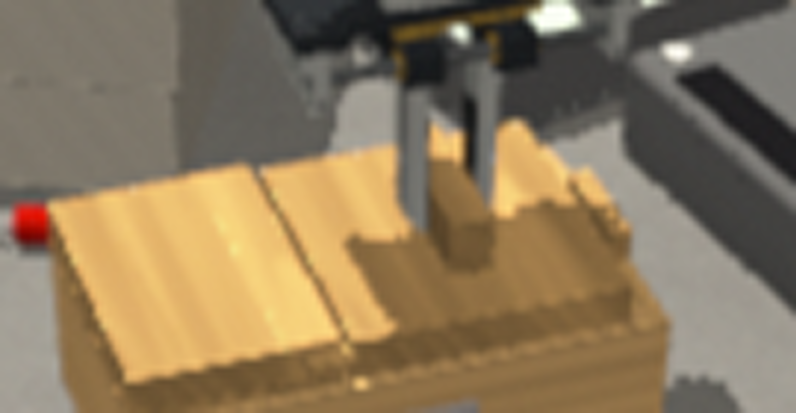

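The board lies nearly flat and already partly supported. Its edges continue the half-lid's edges ((250,166)→(260,168) and (340,342)→(355,345)), with an even gap at the mouth and the stop block at (600,210). I'll seat it the last millimetre, then release.

```bash
python3 -m jog '[[0,0,0.06,0,0,0],[0,0,0.12,0,0,0],[0,0,0.15,0,0,0],[0,0,0.15,0,0,0]]'
```

```text
time_s: 7.8
ee_pos: [0.5502, 0.1871, 0.3192]
eef_rot: [3.139, -0.0, 1.407]
force: [-6.7, -2.9, 13.2]
grip_width: 0.0237
grip_force: 40.0
```

```bash
python3 -m jog '[[0,0,-0.08,0,0,0],[0,0,-0.08,0,0,0]]' && python3 -m jog '[[0,0,0,0,0,0],[0,0,0,0,0,0],[0,0,0,0,0,0],[0,0,0,0,0,0],[0,0,0,0,0,0],[0,0,0,0,0,0]]' 65 && python3 -m jog '[[0,0,-2,0,0,0],[0,0,-5,0,0,0],[0,0,-9,0,0,0],[0,0,-12,0,0,0],[0,0,-12,0,0,0]]' && python3 -m jog '[[-25,0,0,0,0,0],[-25,0,0,0,0,0],[-25,0,0,0,0,0],[-25,0,0,0,0,0],[-25,0,0,0,0,0],[-25,0,0,0,0,0],[-25,0,0,0,0,0],[-25,0,0,0,0,0]]'
python3 - <<'E'
from station import ctrl
import cv2,numpy as np
s=ctrl.camera("side")["img"]; t=ctrl.camera("top")["img"]
a=cv2.resize(s[85:185,260:390],None,fx=3,fy=3,interpolation=cv2.INTER_CUBIC); b=cv2.resize(t[75:225,150:280],None,fx=3,fy=3,interpolation=cv2.INTER_CUBIC)
o=np.zeros((450,780,3),np.uint8); o[:300,:390]=a; o[:,390:]=b; cv2.imwrite("pics/end.png",o)
E
```

```text
time_s: 8.0
ee_pos: [0.5502, 0.1871, 0.3193]
eef_rot: [3.14, 0.0, 1.407]
force: [-3.0, -2.2, 8.2]
grip_width: 0.0239
grip_force: 40.0
time_s: 8.6
ee_pos: [0.5503, 0.1871, 0.3184]
eef_rot: [3.14, 0.0, 1.407]
force: [1.3, -0.9, -0.2]
grip_width: 0.0608
grip_force: 0.0
time_s: 9.1
ee_pos: [0.55, 0.1872, 0.4429]
eef_rot: [3.134, -0.003, 1.407]
force: [-0.1, -0.0, -0.5]
grip_width: 0.0609
grip_force: 0.0
time_s: 9.9
ee_pos: [0.5095, -0.0586, 0.438]
eef_rot: [3.141, 0.0, 1.408]
force: [0.6, 1.0, -0.3]
grip_width: 0.061
grip_force: 0.0
```

View pics/end.png

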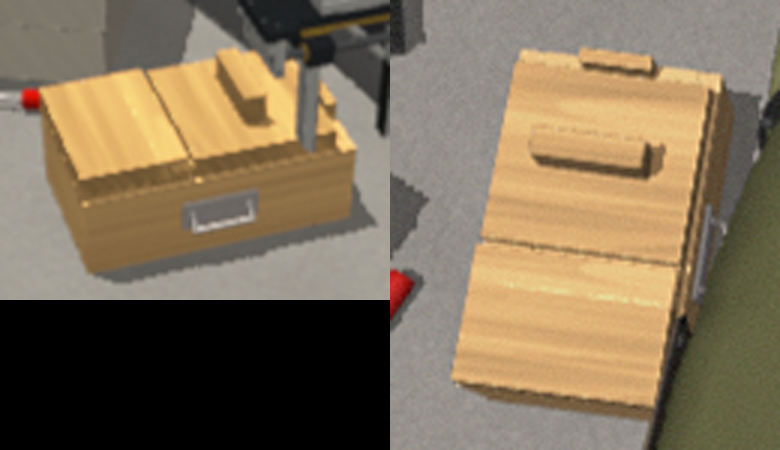

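The final picture shows the board lying flat between the half-lid and the stop block (615,60). The seam (480,240)–(680,265) is even, the sides are in line, and the gripper is clear. Handing in.

```bash
python3 -m jog '[[0,0,0,0,0,0],[0,0,0,0,0,0],[0,0,0,0,0,0],[0,0,0,0,0,0],[0,0,0,0,0,0]]'; python3 -c "
from station import ctrl
print(ctrl.hand_in())"
```

```text
time_s: 10.5
ee_pos: [0.5093, -0.0594, 0.4385]
eef_rot: [3.14, 0.0, 1.407]
force: [0.1, 0.3, -0.4]
grip_width: 0.061
grip_force: 0.0
the job is handed in; nothing more can be done
None
```

The tongued board now closes the crate: it lies flat with its tongue in the groove, in line with the sides, and has been let go. The plain board was left alone, and I handed the job in at 10.5 s; no verdict was returned.

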